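# Hang a second float rack on the occupied drain hook

## Robot

A 6-joint arm with a two-finger parallel gripper is mounted at the origin on a cart in front of the work surface, level with it; the furniture and walls round the work are solid. World frame = base frame: x ahead of the robot, y to its left, z up, the work surface at z = 0. Lengths are in mm, angles in rad, forces in N, time in s.
With the tool pointing down it reaches from about 350 to 875 mm from the base axis. Payload 4.2 kg.
Tool frame: the origin (TCP) lies at the very end of the fingers, on their centre line; the grasp point (between the pads) lies 19 mm behind it; z points along the fingers, y is the line along which they close (so a half turn about z gives the same grasp; the last joint's range is limited). The gripper opens to 85 mm and grips with 20 to 120 N. Pads are 22 mm wide; open, the fingers measure 114 mm over their backs; the gripper's body (76 mm by 85 mm) begins 54 mm behind the grasp point. The pads swing forward as they close: fully open they stand 13 mm farther back than shut.
Start: joints at [1.476, 0.385, 0.008, 0, -1.194, -0.259], TCP at [216.508, 586.279, 231.312] pointing down, gripper open.
Joint ranges: [-3.14, 3.14], [-1.21, 2.06], [-1.07, 1.41], [-3.16, 2.05], [-2.99, -0.16], [-3.1, 3.1]. Speed limits (rad/s): [2.79, 2.79, 3.14, 3.14, 3.14, 3.14].

## Interface

Orientations are given as a unit quaternion [x, y, z, w].
In Python, from bench import arm, optics gives the robot as it stands. The module is installed in compiled form; this text tells all that it offers.
- The arm moves only by the tool step_arm, never from a script. Its argument "motion" is a list of rows, each an object with "dr": the turn, a rotation vector about the tool's x, y, z in units of 8 degrees (1.0 is 8 degrees), a list of three; "slide": the shift along the tool's x, y, z in mm, a list of three; "jaw": the finger opening in mm, from 0 to 85.4. A call has exactly 8 rows; each row is the pose to reach, as a shift and turn from the pose commanded when the call began, along the tool's axes at that moment; what a row does not reach only later rows make up. A row lasts 1/8 s, in which the tool goes at most 62.5 mm and 10.7 degrees, less where a joint would pass 70% of its speed; a pose out of reach is approached as far as the arm can. A call with a gripper value outside its range is refused whole. The fingers move at their own pace and stop on an object; the grip force is fixed at half the most. Time passes only in rows, so rows that repeat a pose let the fingers close, or fill a call up. It gives the time, the measured TCP pose, the force, the opening and the grip force at its end, in the units of the state.
- arm.read_state(): the state, without advancing time (a new reading comes with each control period).
- optics.get_image(name): name is "scene" or "top" or "wrist"; returns the picture (420x560x3 uint8, blue, green, red); there is no depth.
- optics.camera_info(name): a dict with "camera_matrix" (3x3 intrinsics, pixels), "view" (4x4, takes a point from world to camera coordinates); the wrist camera has in their place "T_tool_cam" (4x4, takes a point from camera to tool coordinates, whose origin is the TCP and whose axes are the flange's). Camera axes: x right, y up, looking along -z (the intrinsics and any distortion apply to the point x, -y, -z); pixel columns grow to the right and rows downward; lengths in mm; the calibration is good to about 2 mm. A picture is of the moment at which its call begins: read the wrist's pose just before it. camera_info takes no time and is no camera call.
- arm.job_done(): hands the job in; it is judged then, once.
The state is a dict: "clock": time; "joints": joint angles; "joint_vel": joint speeds; "joint_efforts": joint torques, N m; "position": TCP position; "ee_rot": TCP orientation; "contact_force": force on the tool from outside, world axes, zero at the start; "wrist_torque": the same for the moment, N m; "gripper_width": finger opening in mm; "grasp_force": force on a finger pad.
Only numpy, scipy, OpenCV 4.12 (cv2) and the standard library are available. Lean on these libraries where they do the work, as an engineer would, in place of code of your own. Each camera call takes 0.05 s, during which the arm holds its last target. There are 200 camera calls.

## Task

Take the orange float rack out of its slotted stand and hang it by its eye on the drain hook in front of the blue one, so that both racks are free behind the upturned tip. Then press the orange rack gently but firmly back along the rod, pushing the blue one ahead of it, until both are packed snug against the rubber buffer and the buffer begins to give, hold that pressure for a moment, and do not ram it or knock the blue rack off. Leave both hanging straight and close together, and leave the bottle, timer and tape roll where they are.

Things in the scene. Friction and masses are not known exactly. Their poses are not given: they have to be found in the camera images.
- drain_stand: fixed stand: white drip tray 190 x 110 x 14 mm (x, y, z), origin at the centre of its underside. Steel post at x = +78 to +94 mm, 213 mm high. From it a round hook rod, 10 mm thick, runs along the stand's -x at y = 0, axis at z = 200 mm (top at 205), straight to x = -60 mm; its end turns up there, to x = -73 mm, z = 217 mm.
- hook_tip (a point): topmost point of the hook's upturned tip, 68 mm along the stand's -x from its origin, 217 mm above the bench (12 mm above the top of the straight rod)
- rod_root (a point): point on the rod's axis where it leaves the post (stand x = +78 mm, z = 200 mm). Before it a black rubber buffer, a disc 32 mm across, sits on a clamped collar. The collar is clamped elsewhere each time: the buffer's face lies anywhere at stand x = +29 to +51 mm, not measured, to be felt. It is sprung, 3 N per mm, 10 mm at most: 5 N seats the racks, over 14 N is too much.
- rack_blue: blue float rack of rigid plastic, 120 g, upright on edge: plate 8 mm thick (its x), 84 mm wide (y), z 0 to 112 mm, six 15 mm holes; above it a deep moulded eye (see its point), then a grip tab 14 mm (x) x 24 mm (y), z 160 to 198 mm. Origin: centre of lower edge, z up; front and back alike. Hangs on the rod, its x along the rod.
- rack_blue_eye (a point): middle of the ceiling of the blue rack's eye opening, 150 mm above the rack's origin; lies on top of the rod. The eye's end faces are 12 mm before and behind it: packed racks have eyes 24 mm apart. The rack starts loose, clear of the buffer, and slides with little friction (under 2 N).
- rack_orange: orange float rack of rigid plastic, 120 g, upright on edge: plate 8 mm thick (its x), 84 mm wide (y), z 0 to 112 mm, six 15 mm holes; above it a deep moulded eye (see its point), then a grip tab 14 mm (x) x 24 mm (y), z 160 to 198 mm. Origin: centre of lower edge, z up; front and back alike. Starts upright in the slotted stand.
- rack_orange_eye (a point): middle of the ceiling of the orange rack's eye opening, 150 mm above the rack's origin. The eye is 24 mm long along the rack's x (12 mm either side of this point), 36 mm wide, z 112 to 160 mm; the opening runs through it along x, 20 mm wide (y) and 30 mm high (z 120 to 150 mm).
- rack_orange_tab (a point): middle of the orange rack's grip tab, 180 mm above the rack's origin, 18 mm below the tab's top; grasp it from above across its 24 mm width (the rack's y). The rack's lower edge starts 8 mm above the bench, 29 mm deep in the slot: lift at least 35 mm to free it.
- slot_stand: fixed grey slotted stand for one rack, 70 x 110 x 37 mm, origin at the centre of its underside; the slot runs along its y
- dropper_bottle: loose dropper bottle with green cap, 26 x 26 x 64 mm, origin at the centre of its underside; leave alone
- timer: loose white digital timer, 66 x 66 x 19 mm, origin at its underside; leave alone
- tape_roll: loose roll of beige tape, 96 x 95 x 25 mm, lying flat, origin at its underside; leave alone

How it is judged (in metres and radians):
On the way, in this order (a step that is already met when the one before it is completed fails the run):
1. the orange rack's eye is threaded over the tip: the eye is round the rod and wholly behind the upturned tip (x of rack_orange_eye in the frame of drain_stand between -0.05 and 0.02 m and y of rack_orange_eye in the frame of drain_stand between -0.01 and 0.01 m and z of rack_orange_eye in the frame of drain_stand between 0.2 and 0.228 m).
2. the orange rack presses the blue one home against the buffer: 2.5 to 14 N between the racks, kept up for 0.25 s, both eyes round the rod (contact force between rack_blue and rack_orange between 2.5 and 14 N and x of rack_orange_eye in the frame of drain_stand above -0.01 m and x of rack_blue_eye in the frame of drain_stand above 0.014 m and y of rack_orange_eye in the frame of drain_stand between -0.01 and 0.01 m), for 0.25 s.
At the end, for the whole second after the job is handed in: Both racks hang upright (0.12 rad) and at rest by their eyes (4 mm in height, 8 mm sideways), orange in front, eyes 21 to 30 mm apart, blue eye beyond stand x +13 mm, orange beyond -11 mm; orange released; bottle, timer, tape roll within 20 mm of their start (x of rack_blue_eye in the frame of drain_stand above 0.013 m and x of rack_orange_eye in the frame of drain_stand above -0.011 m and x of rack_orange_eye in the frame of rack_blue_eye between -0.03 and -0.021 m and y of rack_blue_eye in the frame of drain_stand between -0.008 and 0.008 m and y of rack_orange_eye in the frame of drain_stand between -0.008 and 0.008 m and z of rack_blue_eye in the frame of drain_stand between 0.201 and 0.209 m and z of rack_orange_eye in the frame of drain_stand between 0.201 and 0.209 m and angle between each of rack_blue, rack_orange's own z axis and vertical below 0.12 rad and linear speed of each of rack_blue, rack_orange below 0.03 m/s and contact force between rack_orange and the fingers below 0.1 N and distance of each of dropper_bottle, timer, tape_roll from where it was at the start of the episode below 0.02 m); the robot touches nothing.
It fails at once if the racks are pressed together with more than 14 N (contact force between rack_blue and rack_orange above 14 N).
It fails at once if the blue rack presses on the hook, post or buffer with more than 18 N (contact force between rack_blue and drain_stand above 18 N).
It fails at once if the orange rack is jammed on the hook or stand with more than 18 N (contact force between rack_orange and drain_stand above 18 N).
It fails at once if the blue rack is lifted, knocked off or swung off the rod (z of rack_blue_eye in the frame of drain_stand above 0.213 m or z of rack_blue_eye in the frame of drain_stand below 0.195 m or y of rack_blue_eye in the frame of drain_stand above 0.012 m or y of rack_blue_eye in the frame of drain_stand below -0.012 m or angle between rack_blue's own z axis and vertical above 0.35 rad).
It fails at once if the bottle, timer or tape roll is shoved more than 20 mm (distance of any of dropper_bottle, timer, tape_roll from where it was at the start of the episode above 0.02 m).
It also fails if it takes over 61 s, if anything falls off the work surface, if the arm or the gripper's body presses on something with over 40 N, if the wrist force passes 120 N, or if a joint passes its speed limit or range.

## Working session

There is one attempt and no reset: what is moved stays moved. The work goes in short steps, Python scripts to look and compute and a tool call to move; the robot and the scene stay as the last step left them, time stands still between calls to the robot, and variables do not carry over. Pictures are saved under pics/ and viewed, at most 10 in all, crops included, and the job is handed in when it is done.

Besides the shell and the picture viewer there is one more tool, called after "Call:" by a JSON object that holds its "name" and its "arguments". step_arm: Moves the arm, as the interface text tells. Its arguments: {"type":"object","properties":{"motion":{"type":"array","items":{"type":"object","properties":{"dr":{"type":"array","items":{"type":"number"}},"slide":{"type":"array","items":{"type":"number"}},"jaw":{"type":"number"}}}}},"required":["motion"]}

```bash
mkdir -p pics
python3 - <<'E'
from bench import arm, optics
import cv2, numpy as np
np.set_printoptions(precision=4,suppress=True)
s=arm.read_state(); print(s)
for n in ("scene","top"):
    cv2.imwrite(f"pics/{n}0.png",optics.get_image(n)); i=optics.camera_info(n); print(n,i)
print(optics.camera_info("wrist"))
E
```

```text
{'clock': 0.0, 'joints': array([ 1.4756,  0.3856,  0.0066, -0.0005, -1.194 , -0.2586]), 'joint_vel': array([-0.0002, -0.0015,  0.0006, -0.0007, -0.0002,  0.0007]), 'joint_efforts': array([  0.0003, -39.2288,  18.8404,   4.1862,  -0.0047,   0.    ]), 'position': array([216.3247, 585.7353, 230.2108]), 'ee_rot': array([ 0.9844, -0.1761, -0.0001,  0.0011]), 'contact_force': array([ 0.1326, -0.1642, -0.126 ]), 'wrist_torque': array([0.0145, 0.015 , 0.0086]), 'grasp_force': 0.0, 'gripper_width': 85.47739534771934}
scene {'camera_matrix': array([[385.4808,   0.    , 275.1745],
       [  0.    , 385.4808, 205.9538],
       [  0.    ,   0.    ,   1.    ]]), 'view': array([[   0.6014,   -0.7987,   -0.0201, -258.0165],
       [   0.4863,    0.3459,    0.8024, -419.6521],
       [  -0.6339,   -0.4923,    0.5965, -611.5809],
       [   0.    ,    0.    ,    0.    ,    1.    ]])}
top {'camera_matrix': array([[407.1112,   0.    , 281.0809],
       [  0.    , 407.1112, 211.7399],
       [  0.    ,   0.    ,   1.    ]]), 'view': array([[  -0.0046,   -1.    ,    0.0086,   92.8548],
       [   0.9851,   -0.003 ,    0.1718, -561.1081],
       [  -0.1718,    0.0092,    0.9851, -935.7871],
       [   0.    ,    0.    ,    0.    ,    1.    ]])}
{'camera_matrix': array([[373.6411,   0.    , 280.4808],
       [  0.    , 373.6411, 204.2351],
       [  0.    ,   0.    ,   1.    ]]), 'T_tool_cam': array([[   0.0002,    0.9529,    0.3032,   77.789 ],
       [   1.    ,   -0.0004,    0.0004,    0.0986],
       [   0.0005,    0.3032,   -0.9529, -143.5269],
       [   0.    ,    0.    ,    0.    ,    1.    ]])}
```

View pics/scene0.png

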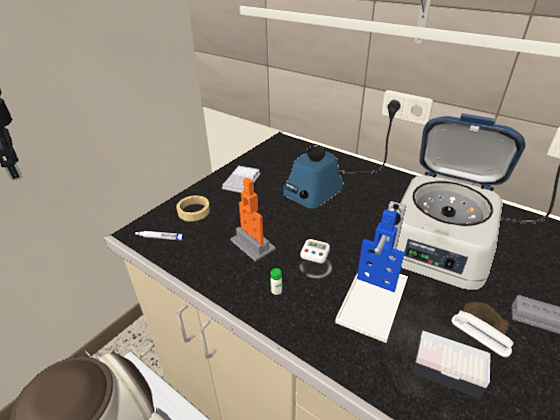

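View pics/top0.png

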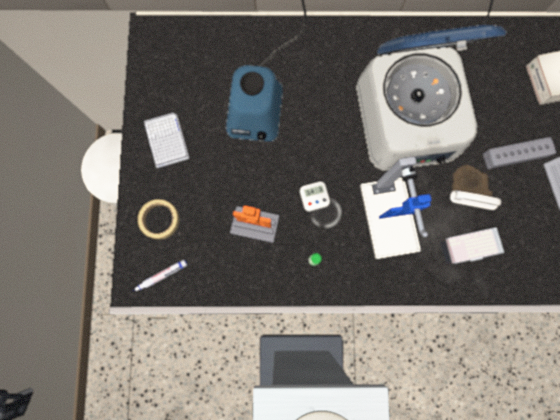

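Scene: orange rack at (250,215), stand hook at (385,230). Top: orange tab at (255,213), tray at (390,218), hook rod from (408,165) to (424,235). I'll enlarge the relevant regions.

Run:
```python
import cv2, numpy as np
s=cv2.imread("pics/scene0.png");t=cv2.imread("pics/top0.png")
def c(i,x,y,w,h,f=4): return cv2.resize(i[y:y+h,x:x+w],None,fx=f,fy=f,interpolation=cv2.INTER_CUBIC)
# each 100x75 -> 400x300
a=c(s,210,170,80,100,4); a=a
b=c(s,330,190,90,150,4)
cv2.imwrite("pics/c1.png",np.hstack([np.vstack([a,np.zeros((200,320,3),np.uint8)]),b]))
d=c(t,220,195,70,60,5); e=c(t,350,150,90,115,5)
cv2.imwrite("pics/c2.png",np.hstack([np.vstack([d,np.zeros((275,350,3),np.uint8)]),e]))
```

```text
(no output)
```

View pics/c1.png

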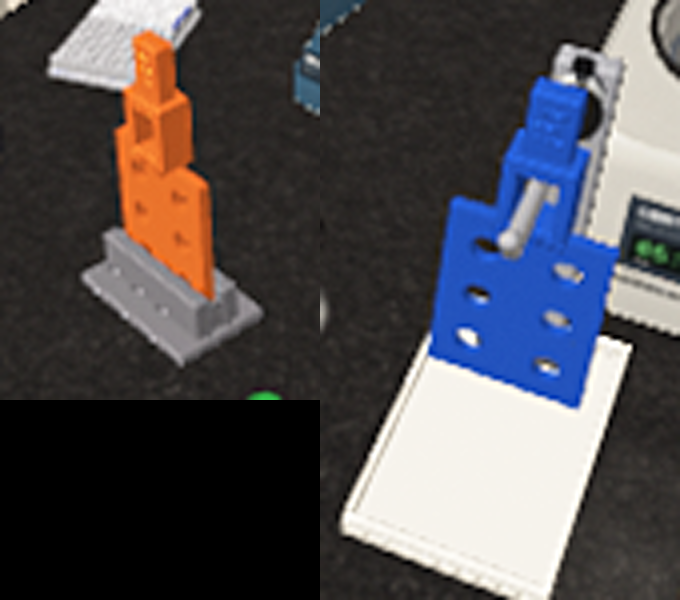

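View pics/c2.png

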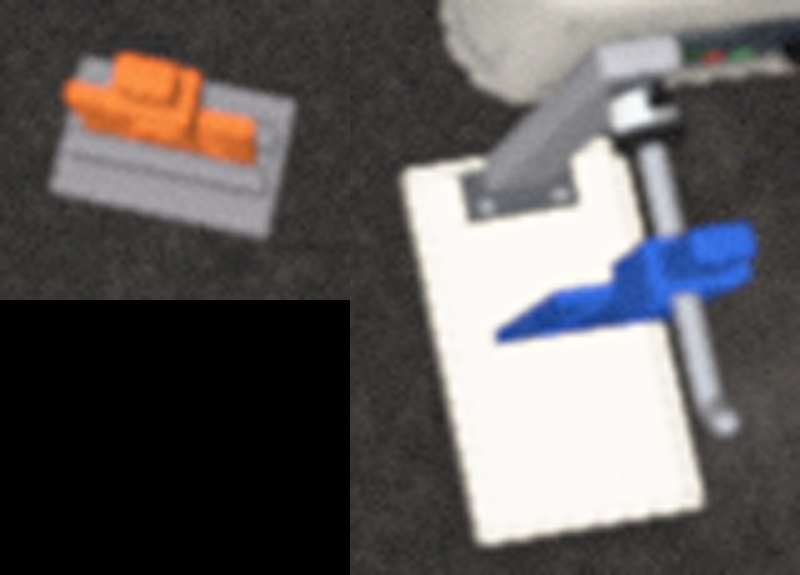

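```bash
cat > h.py <<'E'
import numpy as np, cv2
from bench import arm, optics
from scipy.optimize import least_squares
from scipy.spatial.transform import Rotation as R
np.set_printoptions(precision=2,suppress=True)
def cam(n):
    i=optics.camera_info(n)
    if n!="wrist": return i["camera_matrix"],np.array(i["view"])
    s=arm.read_state();T=np.eye(4);T[:3,:3]=R.from_quat(s["ee_rot"]).as_matrix();T[:3,3]=s["position"]
    return i["camera_matrix"],np.linalg.inv(T@i["T_tool_cam"])
def proj(c,p):
    q=c[1][:3,:3]@np.array(p,float)+c[1][:3,3]; u=c[0]@np.array([q[0],-q[1],-q[2]]); return u[:2]/u[2]
def tri(obs):
    return least_squares(lambda p:np.concatenate([proj(c,p)-uv for c,uv in obs]),[500,0,100.])
def fit(obs,x0): # obs: cam, local pt, uv ; pose x,y,yaw(,z)
    def f(v):
        Rz=R.from_euler('z',v[2]).as_matrix()
        return np.concatenate([proj(c,Rz@np.array(p)+[v[0],v[1],v[3] if len(v)>3 else 0])-uv for c,p,uv in obs])
    return least_squares(f,x0,x_scale=[100,100,1]+[100]*(len(x0)-3))
E
python3 - <<'E'
from h import *
S=cam("scene");T=cam("top")
t=lambda x,y:np.array([x/5+350,y/5+150]); s=lambda x,y:np.array([(x-320)/4+330,y/4+190])
o=[(T,(-95,55,14),t(478,540)),(T,(-95,-55,14),t(704,505)),(T,(95,55,14),t(403,170)),(T,(-68,0,217),t(727,420)),(T,(86,0,213),t(640,58)),
(S,(-95,55,14),s(345,518)),(S,(-95,-55,14),s(550,597)),(S,(95,-55,14),s(630,345)),(S,(86,0,213),s(592,52))]
r=fit(o,[550,-150,0,0]);print(r.x,r.fun.reshape(-1,2))
# tip and post direct
to=lambda x,y:np.array([x/5+220,y/5+195]); so=lambda x,y:np.array([x/4+210,y/4+170])
tip=tri([(T,t(727,418)),(S,s(512,240))]);print("tip",tip.x,tip.fun)
tab=tri([(T,to(147,72)),(S,so(152,38))]);print("tabtop",tab.x,tab.fun)
# slot stand yaw at z~10
o=[(T,(-35,55,0),to(52,190)),(T,(-35,-55,0),to(268,238)),(T,(35,-55,0),to(296,97)),(S,(-35,55,0),so(84,278)),(S,(-35,-55,0),so(182,362)),(S,(35,-55,0),so(262,312))]
r=fit(o,[500,150,0,0]);print("slot",r.x,r.fun)
# blue tab top, z=198+55
b=tri([(T,t(722,240)),(S,s(562,84))]);print("bluetop",b.x,b.fun)
E
```

```text
[ 508.27 -243.91    0.19  100.72] [[-27.98  18.49]
 [-25.    15.7 ]
 [-33.88   9.52]
 [-10.85  18.85]
 [-18.39   7.03]
 [ 21.32  -1.43]
 [ 33.03   1.58]
 [ 28.63  -8.68]
 [ 30.59 -20.34]]
tip [ 443.81 -245.68  291.77] [-24.46  19.04  25.61  -8.79]
tabtop [538.49 156.52 206.81] [-0.14  0.14  0.23 -0.04]
slot [538.18 156.16  -0.21   4.6 ] [-0.02 -0.03 -0.19 -0.52  0.03  0.58 -0.79 -0.25  0.02  0.23  0.91  0.04]
bluetop [ 505.77 -234.81  326.83] [-23.26  17.21  25.49  -9.59]
```

Run:
```python
from h import *
S=cam("scene");T=cam("top")
t=lambda x,y:np.array([(x-350)/5+350,y/5+150]); s=lambda x,y:np.array([(x-320)/4+330,y/4+190])
o=[(T,(-95,55,14),t(478,540)),(T,(-95,-55,14),t(704,505)),(T,(95,55,14),t(403,170)),(T,(-68,0,217),t(727,420)),(T,(86,0,213),t(640,58)),
(S,(-95,55,14),s(345,518)),(S,(-95,-55,14),s(550,597)),(S,(95,-55,14),s(630,345)),(S,(86,0,213),s(592,52))]
r=fit(o,[550,-150,0,0]);print(r.x,r.fun.reshape(-1,2))
v=r.x;Rz=R.from_euler('z',v[2]).as_matrix()
tip=tri([(T,t(727,418)),(S,s(512,240))]);print("tip",tip.x,tip.fun, Rz.T@(tip.x-[v[0],v[1],0]))
b=tri([(T,t(722,240)),(S,s(562,84))]);print("bluetop",b.x,b.fun,Rz.T@(b.x-[v[0],v[1],0]))
st=arm.read_state();print(R.from_quat(st["ee_rot"]).as_matrix())
```

```text
[ 553.19 -182.85    0.17    0.34] [[ 1.29  0.37]
 [-0.39 -0.3 ]
 [ 0.47  0.18]
 [ 0.31  0.07]
 [-0.31 -0.73]
 [-0.75 -0.77]
 [-0.2  -0.25]
 [ 0.22 -0.14]
 [-0.4   1.27]]
tip [ 487.33 -195.01  212.5 ] [-0.2   0.16  0.22 -0.07] [-66.96  -0.98 212.5 ]
bluetop [ 551.58 -182.75  255.51] [ 0.26 -0.2  -0.3   0.1 ] [ -1.57   0.37 255.51]
[[ 0.94 -0.35 -0.  ]
 [-0.35 -0.94 -0.  ]
 [ 0.    0.   -1.  ]]
```

Call:
{"name": "step_arm", "arguments": {"motion": [{"slide":[57,37,-20],"dr":[0,0,-0.13],"jaw":85},{"slide":[113,73,-20],"dr":[0,0,-0.26],"jaw":80},{"slide":[170,110,-20],"dr":[0,0,-0.4],"jaw":70},{"slide":[226,146,-20],"dr":[0,0,-0.52],"jaw":60},{"slide":[283,183,-20],"dr":[0,0,-0.65],"jaw":60},{"slide":[339,219,-20],"dr":[0,0,-0.8],"jaw":60},{"slide":[395,256,-20],"dr":[0,0,-0.9],"jaw":60},{"slide":[451,292,-20],"dr":[0,0,-1.03],"jaw":60}]}}

```text
clock: 1.1
position: [515.2, 186.2, 251.1]
ee_rot: [0.995, -0.104, -0.0, 0.0]
contact_force: [-0.1, 1.1, 0.4]
gripper_width: 60.0
grasp_force: 0.0
```

Call:
{"name": "step_arm", "arguments": {"motion": [{"slide":[0,0,0],"dr":[0,0,0],"jaw":60},{"slide":[0,0,0],"dr":[0,0,0],"jaw":60},{"slide":[0,0,0],"dr":[0,0,0],"jaw":60},{"slide":[0,0,0],"dr":[0,0,0],"jaw":60},{"slide":[0,0,0],"dr":[0,0,0],"jaw":60},{"slide":[0,0,0],"dr":[0,0,0],"jaw":60},{"slide":[0,0,0],"dr":[0,0,0],"jaw":60},{"slide":[0,0,0],"dr":[0,0,0],"jaw":60}]}}

```text
clock: 2.1
position: [514.5, 188.0, 251.3]
ee_rot: [0.994, -0.105, -0.0, 0.0]
contact_force: [-0.8, -0.4, -0.2]
gripper_width: 59.9
grasp_force: 0.0
```

Run:
```python
from h import *
s=arm.read_state();print(s["clock"],s["position"],R.from_quat(s["ee_rot"]).as_matrix(),s["gripper_width"],s["contact_force"])
W=cam("wrist");cv2.imwrite("pics/w1.png",optics.get_image("wrist"));
Rz=R.from_euler('z',-.21).as_matrix()
for p in [(-7,12,206),(-7,-12,206),(7,-12,206),(7,12,206),(-4,42,120),(-4,-42,120)]: print(p,proj(W,Rz@np.array(p)+[538.3,156.3,0]))
```

```text
2.1 [514.5  188.   251.28] [[ 0.98 -0.21 -0.  ]
 [-0.21 -0.98 -0.  ]
 [-0.    0.   -1.  ]] 59.93468951172282 [-0.75 -0.38 -0.22]
(-7, 12, 206) [307.13 194.88]
(-7, -12, 206) [352.76 194.89]
(7, -12, 206) [354.36 168.76]
(7, 12, 206) [307.72 168.75]
(-4, 42, 120) [259.02 158.65]
(-4, -42, 120) [372.08 158.68]
```

View pics/w1.png

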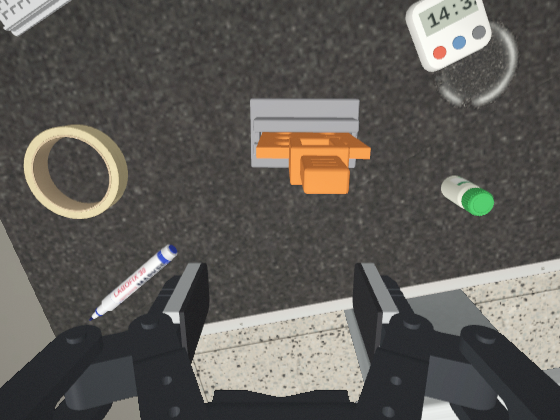

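Call:
{"name": "step_arm", "arguments": {"motion": [{"slide":[15,12,0],"dr":[0,0,0],"jaw":60},{"slide":[30.3,24.5,0],"dr":[0,0,0],"jaw":60},{"slide":[30.3,24.5,15],"dr":[0,0,0],"jaw":60},{"slide":[30.3,24.5,30],"dr":[0,0,0],"jaw":60},{"slide":[30.3,24.5,45],"dr":[0,0,0],"jaw":60},{"slide":[30.3,24.5,60],"dr":[0,0,0],"jaw":55},{"slide":[30.3,24.5,70],"dr":[0,0,0],"jaw":50},{"slide":[30.3,24.5,76],"dr":[0,0,0],"jaw":45}]}}

```text
clock: 3.15
position: [538.9, 157.9, 174.6]
ee_rot: [0.995, -0.105, -0.0, 0.0]
contact_force: [0.7, -0.4, 0.6]
gripper_width: 45.3
grasp_force: 0.0
```

Call:
{"name": "step_arm", "arguments": {"motion": [{"slide":[0,0,0],"dr":[0,0,0],"jaw":40},{"slide":[0,0,0],"dr":[0,0,0],"jaw":32},{"slide":[0,0,0],"dr":[0,0,0],"jaw":28},{"slide":[0,0,0],"dr":[0,0,0],"jaw":26},{"slide":[0,0,0],"dr":[0,0,0],"jaw":23},{"slide":[0,0,0],"dr":[0,0,0],"jaw":18},{"slide":[0,0,0],"dr":[0,0,0],"jaw":18},{"slide":[0,0,0],"dr":[0,0,0],"jaw":18}]}}

```text
clock: 4.15
position: [539.4, 157.9, 175.8]
ee_rot: [0.995, -0.105, 0.0, -0.0]
contact_force: [0.5, 1.3, 2.9]
gripper_width: 22.9
grasp_force: 59.0
```

Call:
{"name": "step_arm", "arguments": {"motion": [{"slide":[0,0,-8],"dr":[0,0,0],"jaw":18},{"slide":[0,0,-20],"dr":[0,0,0],"jaw":18},{"slide":[0,0,-35],"dr":[0,0,0],"jaw":18},{"slide":[0,0,-50],"dr":[0,0,0],"jaw":18},{"slide":[0,0,-65],"dr":[0,0,0],"jaw":18},{"slide":[0,0,-80],"dr":[0,0,0],"jaw":18},{"slide":[0,0,-90],"dr":[0,0,0],"jaw":18},{"slide":[0,0,-90],"dr":[0,0,0],"jaw":18}]}}

```text
clock: 5.15
position: [539.4, 158.0, 266.3]
ee_rot: [0.994, -0.105, 0.001, -0.001]
contact_force: [0.8, -0.2, -1.4]
gripper_width: 23.1
grasp_force: 58.9
```

Run:
```python
from h import *
s=arm.read_state();print(s["clock"],s["position"],s["gripper_width"],s["contact_force"])
M=R.from_quat(s["ee_rot"]).as_matrix()
tgt=np.array([553.19-110*np.cos(.17),-182.85-110*np.sin(.17),s["position"][2]])
print(tgt,M.T@(tgt-s["position"]),(0.17+.21)/np.radians(8))
```

```text
5.15 [539.35 157.95 266.25] 23.1045762640336 [ 0.83 -0.18 -1.38]
[ 444.78 -201.46  266.25] [-17.61 371.23  -0.48] 2.7215495268714105
```

Call:
{"name": "step_arm", "arguments": {"motion": [{"slide":[-6,25,0],"dr":[0,0,-0.2],"jaw":18},{"slide":[-12,65,0],"dr":[0,0,-0.5],"jaw":18},{"slide":[-20,110,0],"dr":[0,0,-0.8],"jaw":18},{"slide":[-24,160,0],"dr":[0,0,-1.2],"jaw":18},{"slide":[-26,210,0],"dr":[0,0,-1.6],"jaw":18},{"slide":[-26,260,0],"dr":[0,0,-2.0],"jaw":18},{"slide":[-26,300,0],"dr":[0,0,-2.4],"jaw":18},{"slide":[-26,330,0],"dr":[0,0,-2.72],"jaw":18}]}}

```text
clock: 6.15
position: [443.8, -161.0, 264.7]
ee_rot: [0.996, 0.085, -0.001, -0.0]
contact_force: [0.3, -0.3, -1.2]
gripper_width: 23.4
grasp_force: 58.9
```

Run:
```python
from h import *
s=arm.read_state();print(s["clock"],s["position"],s["gripper_width"],s["contact_force"])
M=R.from_quat(s["ee_rot"]).as_matrix()
tgt=np.array([553.19-110*np.cos(.17),-182.85-110*np.sin(.17),s["position"][2]])
print(M,M.T@(tgt-s["position"]))
```

```text
6.15 [ 443.83 -161.02  264.71] 23.395181735266274 [ 0.33 -0.29 -1.17]
[[ 0.99  0.17 -0.  ]
 [ 0.17 -0.99  0.  ]
 [-0.   -0.   -1.  ]] [-5.91 40.02 -0.01]
```

Call:
{"name": "step_arm", "arguments": {"motion": [{"slide":[-3,20,5],"dr":[0,0,0],"jaw":18},{"slide":[-6,40,15],"dr":[0,0,0],"jaw":18},{"slide":[-6,40,26],"dr":[0,0,0],"jaw":18},{"slide":[-6,40,26],"dr":[0,0,0],"jaw":18},{"slide":[-6,40,26],"dr":[0,0,0],"jaw":18},{"slide":[-6,40,26],"dr":[0,0,0],"jaw":18},{"slide":[-6,40,26],"dr":[0,0,0],"jaw":18},{"slide":[-6,40,26],"dr":[0,0,0],"jaw":18}]}}

```text
clock: 7.15
position: [445.8, -199.9, 239.5]
ee_rot: [0.996, 0.085, 0.0, 0.0]
contact_force: [0.4, -1.0, -1.0]
gripper_width: 23.1
grasp_force: 59.0
```

Run:
```python
from h import *
s=arm.read_state();print(s["clock"],s["position"],s["ee_rot"],s["contact_force"])
S=cam("scene");W=cam("wrist")
a=optics.get_image("scene");w=optics.get_image("wrist")
cv2.imwrite("pics/s2.png",a);cv2.imwrite("pics/w2.png",w)
c=cv2.resize(a[190:340,320:420],None,fx=4,fy=4,interpolation=cv2.INTER_CUBIC)
d=cv2.resize(w[100:400,180:380],None,fx=2,fy=2,interpolation=cv2.INTER_CUBIC)
cv2.imwrite("pics/c3.png",np.hstack([c,d]))
# predictions in crop coords
Rz=R.from_euler('z',.17).as_matrix();P0=np.array([553.19,-182.85,0])
cs=lambda u:(u-[320,190])*4; cw=lambda u:(u-[180,100])*2+[400,0]
for n,p in {"tip":(-68,0,217),"rodfront":(-60,0,205)}.items(): print(n,cs(proj(S,Rz@np.array(p)+P0)),cw(proj(W,Rz@np.array(p)+P0)))
o=s["position"]-[0,0,167.8]
for p in [(-12,10,120),(-12,-10,120),(-12,10,150),(-12,-10,150),(-4,42,112),(-4,-42,112),(-12,18,160),(-12,-18,160)]: print(p,cs(proj(S,Rz@np.array(p)+o)))
```

```text
7.15 [ 445.78 -199.89  239.53] [1.   0.08 0.   0.  ] [ 0.41 -0.97 -0.97]
tip [231.81 233.24] [606.72 142.07]
rodfront [232.86 241.78] [606.44  98.3 ]
(-12, 10, 120) [165.85 341.87]
(-12, -10, 120) [210.72 356.93]
(-12, 10, 150) [173.81 293.08]
(-12, -10, 150) [220.01 307.99]
(-4, 42, 112) [100.43 319.32]
(-4, -42, 112) [286.23 381.67]
(-12, 18, 160) [158.2  270.38]
(-12, -18, 160) [242.19 297.11]
```

View pics/c3.png

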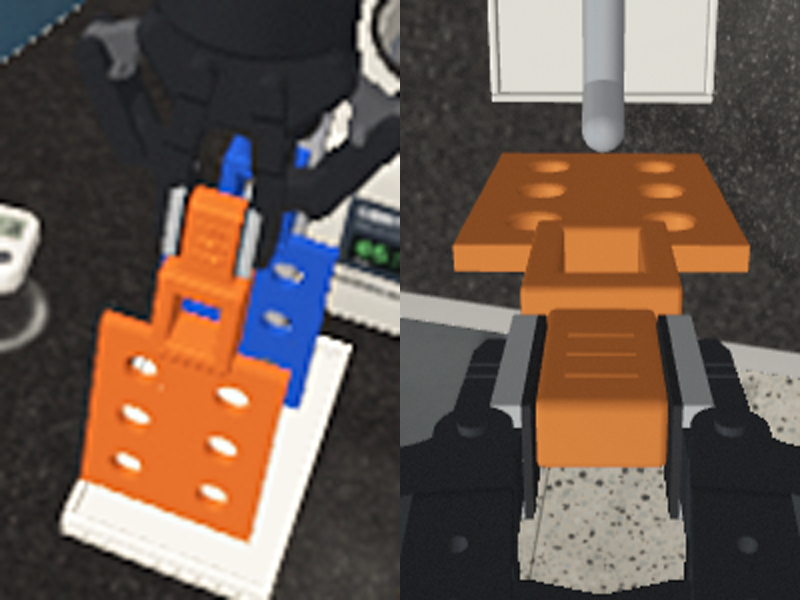

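Run:
```python
from h import *
S=cam("scene");W=cam("wrist");s=arm.read_state()
us=lambda x,y:np.array([x/4+320,y/4+190]); uw=lambda x,y:np.array([(x-400)/2+180,y/2+100])
w=[((7,12,198),(537,402)),((7,-12,198),(668,402)),((-7,12,198),(537,466)),((-7,-12,198),(668,466)),((4,42,112),(453,247)),((4,-42,112),(748,247)),((-4,42,112),(453,271)),((-4,-42,112),(748,271)),((4,42,0),(503,153)),((4,-42,0),(702,153))]
c=[((-4,42,112),(104,312)),((-4,-42,112),(290,370)),((-12,10,150),(178,290)),((-12,-10,120),(212,354)),((-4,-42,0),(250,540)),((-4,42,0),(82,480))]
ow=[(W,p,uw(*q)) for p,q in w]; oc=[(S,p,us(*q)) for p,q in c]
x0=[*s["position"][:2],.17,s["position"][2]-167.8];print(x0)
Rz=R.from_euler('z',.17).as_matrix()
for o in (ow,oc,ow+oc):
    r=fit(o,x0);print(r.x,np.abs(r.fun).max(),"stand",Rz.T@(r.x[[0,1,3]]-[553.19,-182.85,0])+[0,0,150])
print(r.fun.reshape(-1,2))
```

```text
[np.float64(445.72976825623675), np.float64(-199.9798204582034), 0.17, np.float64(71.6325549117081)]
[ 444.56 -200.46    0.17   70.01] 1.873945960039464 stand [-110.05    1.03  220.01]
[ 441.53 -202.03    0.19   79.86] 1.3898538171866335 stand [-113.3    -0.01  229.86]
[ 445.75 -200.26    0.17   72.03] 2.8908946966137705 stand [-108.84    1.02  222.03]
[[-2.21 -0.59]
 [ 1.77 -0.64]
 [-1.09  1.75]
 [ 0.68  1.7 ]
 [ 0.28 -1.53]
 [ 0.87 -1.64]
 [ 1.12 -0.44]
 [ 0.04 -0.55]
 [-0.03 -0.23]
 [-1.04 -0.31]
 [-0.71  1.83]
 [-0.71  2.89]
 [-0.83  0.75]
 [-0.1   0.72]
 [-0.14  0.36]
 [-0.19 -0.5 ]]
```

Picture: wrist crop shows the rod at u≈603, rack/tab centred at u≈602, edges parallel; the scene crop shows the opening near its predicted place. Aligned; threading slowly.

Call:
{"name": "step_arm", "arguments": {"motion": [{"slide":[6,0,0],"dr":[0,0,0],"jaw":18},{"slide":[13,0,0],"dr":[0,0,0],"jaw":18},{"slide":[20,0,0],"dr":[0,0,0],"jaw":18},{"slide":[26,0,0],"dr":[0,0,0],"jaw":18},{"slide":[32,0,0],"dr":[0,0,0],"jaw":18},{"slide":[38,0,0],"dr":[0,0,0],"jaw":18},{"slide":[43,0,0],"dr":[0,0,0],"jaw":18},{"slide":[45,0,0],"dr":[0,0,0],"jaw":18}]}}

```text
clock: 8.25
position: [490.3, -192.4, 239.2]
ee_rot: [0.996, 0.085, -0.0, -0.0]
contact_force: [-0.1, -0.6, -1.5]
gripper_width: 23.4
grasp_force: 59.1
```

Call:
{"name": "step_arm", "arguments": {"motion": [{"slide":[4,0,0],"dr":[0,0,0],"jaw":18},{"slide":[8,0,0],"dr":[0,0,0],"jaw":18},{"slide":[12,0,0],"dr":[0,0,0],"jaw":18},{"slide":[16,0,0],"dr":[0,0,0],"jaw":18},{"slide":[19,0,0],"dr":[0,0,0],"jaw":18},{"slide":[21,0,0],"dr":[0,0,0],"jaw":18},{"slide":[21,0,0],"dr":[0,0,0],"jaw":18},{"slide":[21,0,0],"dr":[0,0,0],"jaw":18}]}}

```text
clock: 9.25
position: [510.6, -188.9, 239.3]
ee_rot: [0.996, 0.085, -0.0, -0.0]
contact_force: [0.1, 0.2, -0.9]
gripper_width: 23.3
grasp_force: 59.1
```

Run:
```python
from h import *
s=arm.read_state();print(s["clock"],s["position"],s["ee_rot"],s["contact_force"])
a=optics.get_image("scene");w=optics.get_image("wrist");t=optics.get_image("top")
f=lambda i,x,y,w,h,k:cv2.resize(i[y:y+h,x:x+w],None,fx=k,fy=k,interpolation=cv2.INTER_CUBIC)
cv2.imwrite("pics/c4.png",np.hstack([f(a,330,190,100,150,4),f(w,180,100,200,300,2)]))
```

```text
9.25 [ 510.62 -188.88  239.29] [ 1.    0.08 -0.   -0.  ] [ 0.09  0.21 -0.91]
```

View pics/c4.png

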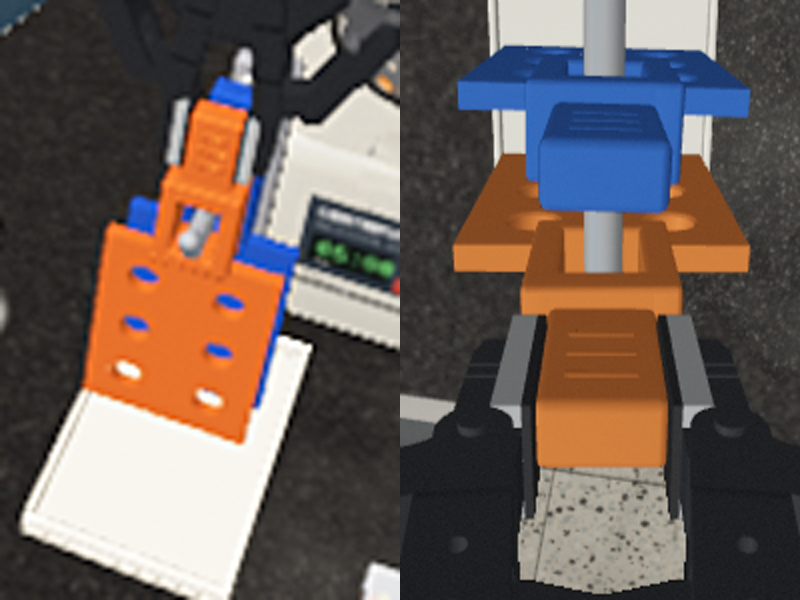

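Call:
{"name": "step_arm", "arguments": {"motion": [{"slide":[0,0,3],"dr":[0,0,0],"jaw":18},{"slide":[0,0,6],"dr":[0,0,0],"jaw":18},{"slide":[0,0,9],"dr":[0,0,0],"jaw":18},{"slide":[0,0,12],"dr":[0,0,0],"jaw":18},{"slide":[0,0,13],"dr":[0,0,0],"jaw":18},{"slide":[0,0,14],"dr":[0,0,0],"jaw":18},{"slide":[0,0,14],"dr":[0,0,0],"jaw":18},{"slide":[0,0,14],"dr":[0,0,0],"jaw":18}]}}

```text
clock: 10.4
position: [510.8, -188.9, 225.4]
ee_rot: [0.996, 0.085, 0.0, 0.0]
contact_force: [0.7, -0.8, -1.6]
gripper_width: 23.1
grasp_force: 59.1
```

Call:
{"name": "step_arm", "arguments": {"motion": [{"slide":[0,0,0.2],"dr":[0,0,0],"jaw":18},{"slide":[0,0,0.4],"dr":[0,0,0],"jaw":18},{"slide":[0,0,0.6],"dr":[0,0,0],"jaw":18},{"slide":[0,0,0.8],"dr":[0,0,0],"jaw":18},{"slide":[0,0,1],"dr":[0,0,0],"jaw":18},{"slide":[0,0,1],"dr":[0,0,0],"jaw":18},{"slide":[0,0,1],"dr":[0,0,0],"jaw":18},{"slide":[0,0,1],"dr":[0,0,0],"jaw":18}]}}

```text
clock: 11.4
position: [510.7, -188.9, 224.3]
ee_rot: [0.996, 0.085, 0.0, 0.0]
contact_force: [0.8, 0.3, -1.2]
gripper_width: 23.1
grasp_force: 59.1
```

Call:
{"name": "step_arm", "arguments": {"motion": [{"slide":[2,0,0],"dr":[0,0,0],"jaw":18},{"slide":[4,0,0],"dr":[0,0,0],"jaw":18},{"slide":[6,0,0],"dr":[0,0,0],"jaw":18},{"slide":[8,0,0],"dr":[0,0,0],"jaw":18},{"slide":[10,0,0],"dr":[0,0,0],"jaw":18},{"slide":[12,0,0],"dr":[0,0,0],"jaw":18},{"slide":[13,0,0],"dr":[0,0,0],"jaw":18},{"slide":[14,0,0],"dr":[0,0,0],"jaw":18}]}}

```text
clock: 12.4
position: [524.6, -186.5, 224.3]
ee_rot: [0.996, 0.085, -0.0, 0.0]
contact_force: [0.3, -0.6, -0.5]
gripper_width: 23.1
grasp_force: 59.1
```

Call:
{"name": "step_arm", "arguments": {"motion": [{"slide":[1,0,0],"dr":[0,0,0],"jaw":18},{"slide":[2,0,0],"dr":[0,0,0],"jaw":18},{"slide":[3,0,0],"dr":[0,0,0],"jaw":18},{"slide":[4,0,0],"dr":[0,0,0],"jaw":18},{"slide":[5,0,0],"dr":[0,0,0],"jaw":18},{"slide":[6,0,0],"dr":[0,0,0],"jaw":18},{"slide":[7,0,0],"dr":[0,0,0],"jaw":18},{"slide":[8,0,0],"dr":[0,0,0],"jaw":18}]}}

```text
clock: 13.4
position: [532.3, -185.2, 224.3]
ee_rot: [0.996, 0.085, -0.0, -0.0]
contact_force: [-0.7, -0.6, -1.1]
gripper_width: 23.1
grasp_force: 59.1
```

Call:
{"name": "step_arm", "arguments": {"motion": [{"slide":[1,0,0],"dr":[0,0,0],"jaw":18},{"slide":[2,0,0],"dr":[0,0,0],"jaw":18},{"slide":[3,0,0],"dr":[0,0,0],"jaw":18},{"slide":[4,0,0],"dr":[0,0,0],"jaw":18},{"slide":[5,0,0],"dr":[0,0,0],"jaw":18},{"slide":[6,0,0],"dr":[0,0,0],"jaw":18},{"slide":[7,0,0],"dr":[0,0,0],"jaw":18},{"slide":[8,0,0],"dr":[0,0,0],"jaw":18}]}}

```text
clock: 14.4
position: [540.4, -183.8, 224.3]
ee_rot: [0.996, 0.085, 0.0, -0.0]
contact_force: [-0.6, -0.1, -0.1]
gripper_width: 23.1
grasp_force: 59.1
```

Call:
{"name": "step_arm", "arguments": {"motion": [{"slide":[0.5,0,0],"dr":[0,0,0],"jaw":18},{"slide":[1,0,0],"dr":[0,0,0],"jaw":18},{"slide":[1.5,0,0],"dr":[0,0,0],"jaw":18},{"slide":[2,0,0],"dr":[0,0,0],"jaw":18},{"slide":[2.5,0,0],"dr":[0,0,0],"jaw":18},{"slide":[3,0,0],"dr":[0,0,0],"jaw":18},{"slide":[3,0,0],"dr":[0,0,0],"jaw":18},{"slide":[3,0,0],"dr":[0,0,0],"jaw":18}]}}

```text
clock: 15.4
position: [543.3, -183.3, 224.3]
ee_rot: [0.996, 0.085, 0.0, -0.0]
contact_force: [-0.7, 0.4, -1.8]
gripper_width: 22.9
grasp_force: 59.1
```

Call:
{"name": "step_arm", "arguments": {"motion": [{"slide":[0.5,0,0],"dr":[0,0,0],"jaw":18},{"slide":[1,0,0],"dr":[0,0,0],"jaw":18},{"slide":[1.5,0,0],"dr":[0,0,0],"jaw":18},{"slide":[2,0,0],"dr":[0,0,0],"jaw":18},{"slide":[2.5,0,0],"dr":[0,0,0],"jaw":18},{"slide":[2.5,0,0],"dr":[0,0,0],"jaw":18},{"slide":[2.5,0,0],"dr":[0,0,0],"jaw":18},{"slide":[2.5,0,0],"dr":[0,0,0],"jaw":18}]}}

```text
clock: 16.4
position: [545.8, -182.8, 224.3]
ee_rot: [0.996, 0.085, 0.0, 0.0]
contact_force: [-1.8, 0.0, -2.1]
gripper_width: 23.1
grasp_force: 59.1
```

Call:
{"name": "step_arm", "arguments": {"motion": [{"slide":[0.3,0,0],"dr":[0,0,0],"jaw":18},{"slide":[0.6,0,0],"dr":[0,0,0],"jaw":18},{"slide":[1,0,0],"dr":[0,0,0],"jaw":18},{"slide":[1,0,0],"dr":[0,0,0],"jaw":18},{"slide":[1,0,0],"dr":[0,0,0],"jaw":18},{"slide":[1,0,0],"dr":[0,0,0],"jaw":18},{"slide":[1,0,0],"dr":[0,0,0],"jaw":18},{"slide":[1,0,0],"dr":[0,0,0],"jaw":18}]}}

```text
clock: 17.4
position: [546.7, -182.7, 224.3]
ee_rot: [0.996, 0.085, 0.0, 0.0]
contact_force: [-1.3, 0.1, -1.0]
gripper_width: 22.9
grasp_force: 59.1
```

Friction only; continue.

Call:
{"name": "step_arm", "arguments": {"motion": [{"slide":[0.4,0,0],"dr":[0,0,0],"jaw":18},{"slide":[0.8,0,0],"dr":[0,0,0],"jaw":18},{"slide":[1.2,0,0],"dr":[0,0,0],"jaw":18},{"slide":[1.6,0,0],"dr":[0,0,0],"jaw":18},{"slide":[2,0,0],"dr":[0,0,0],"jaw":18},{"slide":[2,0,0],"dr":[0,0,0],"jaw":18},{"slide":[2,0,0],"dr":[0,0,0],"jaw":18},{"slide":[2,0,0],"dr":[0,0,0],"jaw":18}]}}

```text
clock: 18.4
position: [548.7, -182.4, 224.3]
ee_rot: [0.996, 0.085, 0.0, 0.0]
contact_force: [-0.2, -0.6, -1.2]
gripper_width: 23.0
grasp_force: 59.1
```

Call:
{"name": "step_arm", "arguments": {"motion": [{"slide":[0.4,0,0],"dr":[0,0,0],"jaw":18},{"slide":[0.8,0,0],"dr":[0,0,0],"jaw":18},{"slide":[1.2,0,0],"dr":[0,0,0],"jaw":18},{"slide":[1.6,0,0],"dr":[0,0,0],"jaw":18},{"slide":[2,0,0],"dr":[0,0,0],"jaw":18},{"slide":[2.5,0,0],"dr":[0,0,0],"jaw":18},{"slide":[2.5,0,0],"dr":[0,0,0],"jaw":18},{"slide":[2.5,0,0],"dr":[0,0,0],"jaw":18}]}}

```text
clock: 19.4
position: [551.2, -181.9, 224.3]
ee_rot: [0.996, 0.085, 0.0, 0.0]
contact_force: [-1.3, 0.2, -0.2]
gripper_width: 23.1
grasp_force: 59.1
```

Call:
{"name": "step_arm", "arguments": {"motion": [{"slide":[0.4,0,0],"dr":[0,0,0],"jaw":18},{"slide":[0.8,0,0],"dr":[0,0,0],"jaw":18},{"slide":[1.2,0,0],"dr":[0,0,0],"jaw":18},{"slide":[1.6,0,0],"dr":[0,0,0],"jaw":18},{"slide":[2,0,0],"dr":[0,0,0],"jaw":18},{"slide":[2.5,0,0],"dr":[0,0,0],"jaw":18},{"slide":[2.5,0,0],"dr":[0,0,0],"jaw":18},{"slide":[2.5,0,0],"dr":[0,0,0],"jaw":18}]}}

```text
clock: 20.4
position: [553.7, -181.5, 224.3]
ee_rot: [0.996, 0.085, 0.0, 0.0]
contact_force: [-0.4, -0.0, -0.5]
gripper_width: 23.1
grasp_force: 59.1
```

Call:
{"name": "step_arm", "arguments": {"motion": [{"slide":[0.4,0,0],"dr":[0,0,0],"jaw":18},{"slide":[0.8,0,0],"dr":[0,0,0],"jaw":18},{"slide":[1.2,0,0],"dr":[0,0,0],"jaw":18},{"slide":[1.6,0,0],"dr":[0,0,0],"jaw":18},{"slide":[2,0,0],"dr":[0,0,0],"jaw":18},{"slide":[2.5,0,0],"dr":[0,0,0],"jaw":18},{"slide":[2.5,0,0],"dr":[0,0,0],"jaw":18},{"slide":[2.5,0,0],"dr":[0,0,0],"jaw":18}]}}

```text
clock: 21.4
position: [556.2, -181.1, 224.3]
ee_rot: [0.996, 0.085, 0.0, 0.0]
contact_force: [-1.1, -0.2, -0.8]
gripper_width: 23.3
grasp_force: 59.1
```

Call:
{"name": "step_arm", "arguments": {"motion": [{"slide":[0.4,0,0],"dr":[0,0,0],"jaw":18},{"slide":[0.8,0,0],"dr":[0,0,0],"jaw":18},{"slide":[1.2,0,0],"dr":[0,0,0],"jaw":18},{"slide":[1.6,0,0],"dr":[0,0,0],"jaw":18},{"slide":[2,0,0],"dr":[0,0,0],"jaw":18},{"slide":[2.5,0,0],"dr":[0,0,0],"jaw":18},{"slide":[2.5,0,0],"dr":[0,0,0],"jaw":18},{"slide":[2.5,0,0],"dr":[0,0,0],"jaw":18}]}}

```text
clock: 22.4
position: [558.6, -180.6, 224.3]
ee_rot: [0.996, 0.085, 0.0, 0.0]
contact_force: [-1.6, -0.7, -1.3]
gripper_width: 23.0
grasp_force: 59.1
```

Call:
{"name": "step_arm", "arguments": {"motion": [{"slide":[0.3,0,0],"dr":[0,0,0],"jaw":18},{"slide":[0.6,0,0],"dr":[0,0,0],"jaw":18},{"slide":[0.9,0,0],"dr":[0,0,0],"jaw":18},{"slide":[1.2,0,0],"dr":[0,0,0],"jaw":18},{"slide":[1.5,0,0],"dr":[0,0,0],"jaw":18},{"slide":[1.5,0,0],"dr":[0,0,0],"jaw":18},{"slide":[1.5,0,0],"dr":[0,0,0],"jaw":18},{"slide":[1.5,0,0],"dr":[0,0,0],"jaw":18}]}}

```text
clock: 23.4
position: [560.1, -180.4, 224.3]
ee_rot: [0.996, 0.085, 0.0, 0.0]
contact_force: [-0.5, -0.0, -0.6]
gripper_width: 22.8
grasp_force: 59.1
```

Call:
{"name": "step_arm", "arguments": {"motion": [{"slide":[0.4,0,0],"dr":[0,0,0],"jaw":18},{"slide":[0.8,0,0],"dr":[0,0,0],"jaw":18},{"slide":[1.2,0,0],"dr":[0,0,0],"jaw":18},{"slide":[1.6,0,0],"dr":[0,0,0],"jaw":18},{"slide":[2,0,0],"dr":[0,0,0],"jaw":18},{"slide":[2.5,0,0],"dr":[0,0,0],"jaw":18},{"slide":[2.5,0,0],"dr":[0,0,0],"jaw":18},{"slide":[2.5,0,0],"dr":[0,0,0],"jaw":18}]}}

```text
clock: 24.4
position: [562.6, -180.0, 224.3]
ee_rot: [0.996, 0.085, 0.0, -0.0]
contact_force: [-0.8, 0.2, -0.5]
gripper_width: 22.9
grasp_force: 59.1
```

Call:
{"name": "step_arm", "arguments": {"motion": [{"slide":[0.4,0,0],"dr":[0,0,0],"jaw":18},{"slide":[0.8,0,0],"dr":[0,0,0],"jaw":18},{"slide":[1.2,0,0],"dr":[0,0,0],"jaw":18},{"slide":[1.6,0,0],"dr":[0,0,0],"jaw":18},{"slide":[2,0,0],"dr":[0,0,0],"jaw":18},{"slide":[2,0,0],"dr":[0,0,0],"jaw":18},{"slide":[2,0,0],"dr":[0,0,0],"jaw":18},{"slide":[2,0,0],"dr":[0,0,0],"jaw":18}]}}

```text
clock: 25.4
position: [564.5, -179.6, 224.3]
ee_rot: [0.996, 0.085, 0.0, -0.0]
contact_force: [-0.7, -0.7, -0.7]
gripper_width: 23.1
grasp_force: 59.1
```

Call:
{"name": "step_arm", "arguments": {"motion": [{"slide":[0.4,0,0],"dr":[0,0,0],"jaw":18},{"slide":[0.8,0,0],"dr":[0,0,0],"jaw":18},{"slide":[1.2,0,0],"dr":[0,0,0],"jaw":18},{"slide":[1.6,0,0],"dr":[0,0,0],"jaw":18},{"slide":[2,0,0],"dr":[0,0,0],"jaw":18},{"slide":[2,0,0],"dr":[0,0,0],"jaw":18},{"slide":[2,0,0],"dr":[0,0,0],"jaw":18},{"slide":[2,0,0],"dr":[0,0,0],"jaw":18}]}}

```text
clock: 26.4
position: [566.5, -179.3, 224.3]
ee_rot: [0.996, 0.085, 0.0, 0.0]
contact_force: [-1.9, -0.3, -1.4]
gripper_width: 22.4
grasp_force: 59.1
```

Call:
{"name": "step_arm", "arguments": {"motion": [{"slide":[0.3,0,0],"dr":[0,0,0],"jaw":18},{"slide":[0.6,0,0],"dr":[0,0,0],"jaw":18},{"slide":[0.9,0,0],"dr":[0,0,0],"jaw":18},{"slide":[1.2,0,0],"dr":[0,0,0],"jaw":18},{"slide":[1.2,0,0],"dr":[0,0,0],"jaw":18},{"slide":[1.2,0,0],"dr":[0,0,0],"jaw":18},{"slide":[1.2,0,0],"dr":[0,0,0],"jaw":18},{"slide":[1.2,0,0],"dr":[0,0,0],"jaw":18}]}}

```text
clock: 27.4
position: [567.5, -179.1, 224.3]
ee_rot: [0.996, 0.085, -0.0, -0.0]
contact_force: [-1.5, 0.2, -0.8]
gripper_width: 23.2
grasp_force: 59.1
```

Call:
{"name": "step_arm", "arguments": {"motion": [{"slide":[0.3,0,0],"dr":[0,0,0],"jaw":18},{"slide":[0.6,0,0],"dr":[0,0,0],"jaw":18},{"slide":[0.9,0,0],"dr":[0,0,0],"jaw":18},{"slide":[1.2,0,0],"dr":[0,0,0],"jaw":18},{"slide":[1.2,0,0],"dr":[0,0,0],"jaw":18},{"slide":[1.2,0,0],"dr":[0,0,0],"jaw":18},{"slide":[1.2,0,0],"dr":[0,0,0],"jaw":18},{"slide":[1.2,0,0],"dr":[0,0,0],"jaw":18}]}}

```text
clock: 28.4
position: [568.4, -179.0, 224.3]
ee_rot: [0.996, 0.085, -0.0, -0.0]
contact_force: [-5.5, -1.0, 1.0]
gripper_width: 23.3
grasp_force: 59.2
```

Run:
```python
from h import *
s=arm.read_state();print(s["clock"],s["position"],s["contact_force"],s["wrist_torque"])
a=optics.get_image("scene");w=optics.get_image("wrist")
f=lambda i,x,y,w,h,k:cv2.resize(i[y:y+h,x:x+w],None,fx=k,fy=k,interpolation=cv2.INTER_CUBIC)
cv2.imwrite("pics/c5.png",np.hstack([f(a,330,170,100,150,4),f(w,180,100,200,300,2)]))
```

```text
28.4 [ 568.38 -179.    224.33] [-5.51 -1.01  0.96] [-0.21  1.56  0.01]
```

View pics/c5.png

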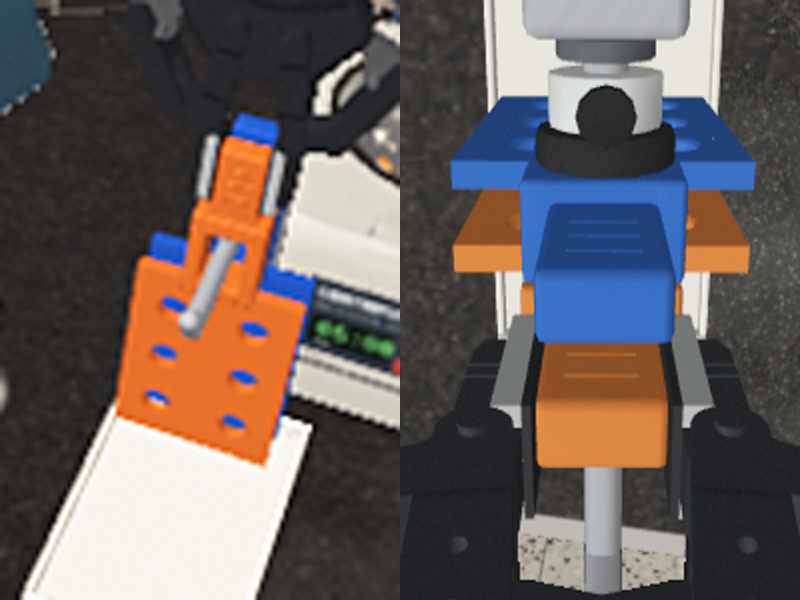

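Blue's eye touches the buffer (crop ~(605,160)), the racks are packed, 5.5 N. A touch more, and hold.

Call:
{"name": "step_arm", "arguments": {"motion": [{"slide":[0.2,0,0],"dr":[0,0,0],"jaw":18},{"slide":[0.4,0,0],"dr":[0,0,0],"jaw":18},{"slide":[0.4,0,0],"dr":[0,0,0],"jaw":18},{"slide":[0.4,0,0],"dr":[0,0,0],"jaw":18},{"slide":[0.4,0,0],"dr":[0,0,0],"jaw":18},{"slide":[0.4,0,0],"dr":[0,0,0],"jaw":18},{"slide":[0.4,0,0],"dr":[0,0,0],"jaw":18},{"slide":[0.4,0,0],"dr":[0,0,0],"jaw":18}]}}

```text
clock: 29.5
position: [568.6, -179.0, 224.3]
ee_rot: [0.996, 0.085, -0.001, -0.0]
contact_force: [-4.8, -1.0, 1.0]
gripper_width: 23.5
grasp_force: 59.3
```

Call:
{"name": "step_arm", "arguments": {"motion": [{"slide":[0.3,0,0],"dr":[0,0,0],"jaw":18},{"slide":[0.6,0,0],"dr":[0,0,0],"jaw":18},{"slide":[0.6,0,0],"dr":[0,0,0],"jaw":18},{"slide":[0.6,0,0],"dr":[0,0,0],"jaw":18},{"slide":[0.6,0,0],"dr":[0,0,0],"jaw":18},{"slide":[0.6,0,0],"dr":[0,0,0],"jaw":18},{"slide":[0.6,0,0],"dr":[0,0,0],"jaw":18},{"slide":[0.6,0,0],"dr":[0,0,0],"jaw":18}]}}

```text
clock: 30.5
position: [568.8, -178.9, 224.3]
ee_rot: [0.996, 0.085, -0.001, -0.0]
contact_force: [-6.6, -1.0, 2.0]
gripper_width: 22.7
grasp_force: 59.3
```

Call:
{"name": "step_arm", "arguments": {"motion": [{"slide":[-0.4,0,0],"dr":[0,0,0],"jaw":18},{"slide":[-0.8,0,0],"dr":[0,0,0],"jaw":18},{"slide":[-1.2,0,0],"dr":[0,0,0],"jaw":18},{"slide":[-1.6,0,0],"dr":[0,0,0],"jaw":18},{"slide":[-2,0,0],"dr":[0,0,0],"jaw":18},{"slide":[-2.2,0,0],"dr":[0,0,0],"jaw":18},{"slide":[-2.2,0,0],"dr":[0,0,0],"jaw":18},{"slide":[-2.2,0,0],"dr":[0,0,0],"jaw":18}]}}

```text
clock: 31.5
position: [568.1, -179.0, 224.3]
ee_rot: [0.996, 0.085, 0.0, 0.0]
contact_force: [-0.2, -0.6, -0.8]
gripper_width: 23.0
grasp_force: 59.3
```

Call:
{"name": "step_arm", "arguments": {"motion": [{"slide":[0,0,0.1],"dr":[0,0,0],"jaw":18},{"slide":[0,0,0.2],"dr":[0,0,0],"jaw":18},{"slide":[0,0,0.3],"dr":[0,0,0],"jaw":18},{"slide":[0,0,0.4],"dr":[0,0,0],"jaw":18},{"slide":[0,0,0.5],"dr":[0,0,0],"jaw":18},{"slide":[0,0,0.5],"dr":[0,0,0],"jaw":18},{"slide":[0,0,0.5],"dr":[0,0,0],"jaw":18},{"slide":[0,0,0.5],"dr":[0,0,0],"jaw":18}]}}

```text
clock: 32.5
position: [567.6, -179.1, 223.8]
ee_rot: [0.996, 0.085, 0.0, 0.0]
contact_force: [0.1, -0.1, -1.9]
gripper_width: 23.0
grasp_force: 59.2
```

Call:
{"name": "step_arm", "arguments": {"motion": [{"slide":[0,0,0.2],"dr":[0,0,0],"jaw":18},{"slide":[0,0,0.4],"dr":[0,0,0],"jaw":18},{"slide":[0,0,0.6],"dr":[0,0,0],"jaw":18},{"slide":[0,0,0.8],"dr":[0,0,0],"jaw":18},{"slide":[0,0,0.8],"dr":[0,0,0],"jaw":18},{"slide":[0,0,0.8],"dr":[0,0,0],"jaw":18},{"slide":[0,0,0.8],"dr":[0,0,0],"jaw":18},{"slide":[0,0,0.8],"dr":[0,0,0],"jaw":18}]}}

```text
clock: 33.5
position: [567.6, -179.1, 223.0]
ee_rot: [0.996, 0.085, 0.0, 0.0]
contact_force: [0.5, 0.9, -0.8]
gripper_width: 23.1
grasp_force: 59.2
```

Call:
{"name": "step_arm", "arguments": {"motion": [{"slide":[0,0,0.2],"dr":[0,0,0],"jaw":18},{"slide":[0,0,0.4],"dr":[0,0,0],"jaw":18},{"slide":[0,0,0.6],"dr":[0,0,0],"jaw":18},{"slide":[0,0,0.8],"dr":[0,0,0],"jaw":18},{"slide":[0,0,0.8],"dr":[0,0,0],"jaw":18},{"slide":[0,0,0.8],"dr":[0,0,0],"jaw":18},{"slide":[0,0,0.8],"dr":[0,0,0],"jaw":18},{"slide":[0,0,0.8],"dr":[0,0,0],"jaw":18}]}}

```text
clock: 34.5
position: [567.6, -179.2, 222.6]
ee_rot: [0.996, 0.085, 0.0, 0.0]
contact_force: [-2.2, 1.8, 3.7]
gripper_width: 22.9
grasp_force: 59.6
```

Call:
{"name": "step_arm", "arguments": {"motion": [{"slide":[0,0,-0.3],"dr":[0,0,0],"jaw":18},{"slide":[0,0,-0.4],"dr":[0,0,0],"jaw":18},{"slide":[0,0,-0.4],"dr":[0,0,0],"jaw":24},{"slide":[0,0,-0.4],"dr":[0,0,0],"jaw":26},{"slide":[0,0,-0.4],"dr":[0,0,0],"jaw":30},{"slide":[0,0,-0.4],"dr":[0,0,0],"jaw":36},{"slide":[0,0,-0.4],"dr":[0,0,0],"jaw":42},{"slide":[0,0,-0.4],"dr":[0,0,0],"jaw":48}]}}

```text
clock: 35.5
position: [567.6, -179.1, 222.6]
ee_rot: [0.996, 0.085, 0.0, 0.0]
contact_force: [0.2, 0.0, 0.2]
gripper_width: 47.6
grasp_force: 0.0
```

Call:
{"name": "step_arm", "arguments": {"motion": [{"slide":[0,0,0],"dr":[0,0,0],"jaw":50},{"slide":[0,0,-4],"dr":[0,0,0],"jaw":50},{"slide":[0,0,-10],"dr":[0,0,0],"jaw":50},{"slide":[0,0,-20],"dr":[0,0,0],"jaw":50},{"slide":[0,0,-35],"dr":[0,0,0],"jaw":50},{"slide":[0,0,-50],"dr":[0,0,0],"jaw":50},{"slide":[0,0,-65],"dr":[0,0,0],"jaw":50},{"slide":[0,0,-80],"dr":[0,0,0],"jaw":50}]}}

```text
clock: 36.5
position: [567.6, -179.1, 303.9]
ee_rot: [0.996, 0.085, 0.0, 0.0]
contact_force: [0.4, 0.6, -0.5]
gripper_width: 49.9
grasp_force: 0.0
```

Call:
{"name": "step_arm", "arguments": {"motion": [{"slide":[-30,0,-10],"dr":[0,0,0],"jaw":50},{"slide":[-60,0,-20],"dr":[0,0,0],"jaw":50},{"slide":[-80,0,-20],"dr":[0,0,0],"jaw":50},{"slide":[-80,0,-20],"dr":[0,0,0],"jaw":50},{"slide":[-80,0,-20],"dr":[0,0,0],"jaw":50},{"slide":[-80,0,-20],"dr":[0,0,0],"jaw":50},{"slide":[-80,0,-20],"dr":[0,0,0],"jaw":50},{"slide":[-80,0,-20],"dr":[0,0,0],"jaw":50}]}}

```text
clock: 37.5
position: [489.0, -192.6, 322.3]
ee_rot: [0.996, 0.085, -0.0, -0.0]
contact_force: [-0.5, 0.0, 0.5]
gripper_width: 50.0
grasp_force: 0.0
```

Run:
```python
from h import *
s=arm.read_state();print(s["clock"],s["position"],s["contact_force"])
a=optics.get_image("scene");w=optics.get_image("wrist")
f=lambda i,x,y,w,h,k:cv2.resize(i[y:y+h,x:x+w],None,fx=k,fy=k,interpolation=cv2.INTER_CUBIC)
cv2.imwrite("pics/c6.png",np.hstack([f(a,330,170,100,150,4),f(w,180,0,200,300,2)]))
```

```text
37.5 [ 489.01 -192.58  322.34] [-0.49  0.04  0.47]
```

View pics/c6.png

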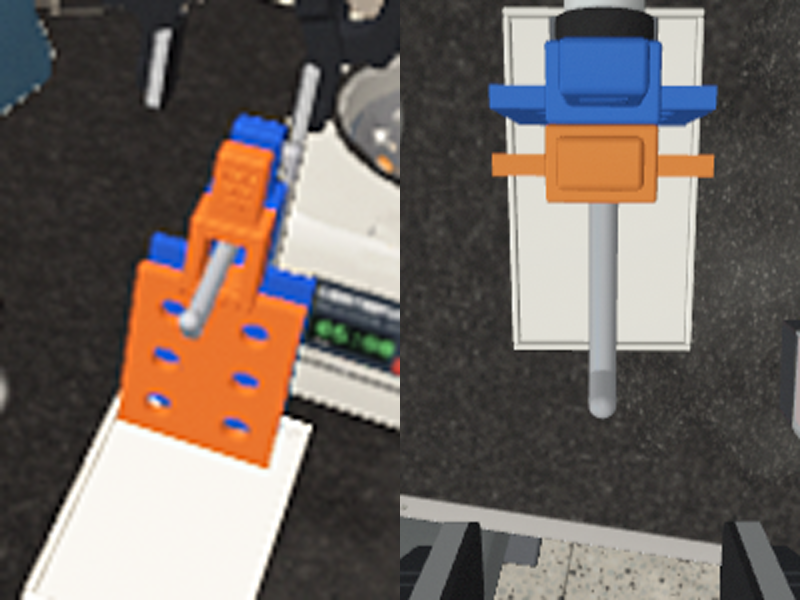

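Both racks hang straight with their eyes adjoining (crop ~(600,122)) and blue against the buffer, and the fingers are clear.

```bash
python3 -c "
from bench import arm
print(arm.job_done())"
```

```text
the job is handed in; nothing more can be done
None
```

The orange rack hangs on the hook in front of the blue one; I pressed the pair against the buffer at about 5–7 N for over 2 s, released them straight and close together, and handed the job in at about 37.5 s; no verdict came back.

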